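Stand the slumped instrument cassette back up in its row

TASK

One of the three steel instrument cassettes on the sorting stand has slumped and leans on its neighbour. Without gripping or lifting it, push its foot in so that it stands upright again, flat against the row, and push it along until it is home against the stand's back lip like the other two. Push gently, and leave the other cassettes and the things on the table where they are.

Things in the scene. Friction and masses are not known exactly. Their poses are not given: they have to be found in the camera images.
- stand: Fixed stand of 3 mm steel sheet: base plate 260 (x) x 200 (y) mm flat on the table, its top at z = 3 mm. Origin: centre of the underside. End plate 75 mm high along the +y edge (inner face y = +97 mm), back lip 40 mm high along the +x edge, away from the robot (inner face x = +127 mm); -x and -y sides open. The row starts at the end plate and grows towards -y.
- slumped: Leaning cassette: closed slotted steel box, 180 (x, along the stand's x) x 32 (y) x 66 mm (z, its own up), 0.3 to 0.5 kg, loose. Origin: centre of its underside. Leans 30 degrees to the stand's +y, top against cassette_b; its outer lower edge is 16 mm off the plate. Sticks out 20 to 60 mm to the stand's -x. Pushed low it slides at 1 to 5 N. Home: origin at x = 37, y = 16 mm on the stand.
- heel (a point): Middle of the slumped cassette's lower edge on the row side, (0, +16, 0) mm in its frame: the line on which it rests while it leans; 3 mm above the table.
- cassette_a: Upright cassette of the same make and size, against the end plate and the back lip, loose. Origin: centre of its underside, same axes.
- cassette_b: Upright cassette of the same make and size, against cassette_a and the back lip, loose; the slumped one leans on its -y face. Origin: centre of its underside, same axes. The row is a firm stop: it does not give way.
- gallipot: Bystander: small round steel bowl, 70 mm across, 45 mm high, on the table on the open -y side of the stand. Origin: centre of its underside.
- tape_roll: Bystander: roll of indicator tape lying flat, 90 mm across, 25 mm high, on the table on the open -y side of the stand. Origin: centre of its underside.
Things that resemble listed ones, but are neither listed nor needed, are in the scene too. Leave any red look-alike of the slumped alone.

How it is judged:
By the outcome, as a careful person would: the job done as asked, in the order asked, and still so for the second after the job is handed in, with the robot touching nothing.
It also fails if it takes over 54 s, if anything falls off the work surface, if the arm or the gripper's body presses on something with over 40 N, if the wrist force passes 120 N, or if a joint passes its speed limit or range.

ROBOT

A 6-joint arm with a two-finger parallel gripper is mounted at the origin on the work surface. World frame = base frame: x ahead of the robot, y to its left, z up, the work surface at z = 0. Lengths are in m, angles in rad, forces in N, time in s.
With the tool pointing down it reaches from about 0.25 to 0.775 m from the base axis. Payload 4 kg.
Tool frame: the origin (TCP) lies midway between the tips of the shut fingers; the grasp point (between the pads) lies 19 mm behind it (robot.grasp_offset is the distance from the TCP to the grasp point, in m); z points along the fingers, y is the direction in which the jaws open and shut (so a half turn about z gives the same grasp; the last joint's range is limited). The gripper opens to 94 mm and grips with 3 to 60 N. Pads are 16 mm wide; open, the fingers measure 119 mm over their backs; the gripper's body (75 mm by 177 mm) begins 78 mm behind the grasp point.
Start: joints at [1.14, 0.087, 1.371, -0, 1.684, -0.103], TCP at [0.177, 0.521, 0.206] pointing down, gripper open.
Joint ranges: [-3.1, 3.1], [-0.76, 2.03], [0.27, 2.55], [-1.08, 4.22], [0.17, 2.65], [-2.57, 2.57]. Speed limits (rad/s): [2.79, 2.79, 3.14, 3.14, 3.14, 3.14].

INTERFACE

Orientations are given as [roll, pitch, yaw] about the fixed x, y, z axes, in that order (R = Rz(yaw) Ry(pitch) Rx(roll)).
In Python, from bench import status, viewer, order, robot gives the robot as it stands. The module is installed in compiled form; this text tells all that it offers.
- The arm moves only by the tool move_arm, never from a script. Its argument "targets" is a list of rows, each a list of 3 entries, a list of its own where there are three numbers: the shift along the tool's x, y, z in mm, then the turn, a rotation vector about the tool's x, y, z in degrees, then the opening, from -1 (shut) to 1 (fully open). A call has 1 to 20 rows; each row is the pose to reach, as a shift and turn from the pose commanded when the call began, along the tool's axes at that moment; what a row does not reach only later rows make up. A row lasts 1/8 s, in which the tool goes at most 62.5 mm and 10.7 degrees, less where a joint would pass 70% of its speed; a pose out of reach is approached as far as the arm can. A call with a gripper value outside its range is refused whole. The fingers move at their own pace and stop on an object; the grip force is fixed at half the most. Time passes only in rows, so rows that repeat a pose let the fingers close. It gives the time, the measured TCP pose, the force and the opening at its end, in the units of the state.
- status.get_obs(): the state, without advancing time (a new reading comes with each control period).
- viewer.snapshot(name): name is "scene" or "top" or "wrist"; returns the picture (420x560x3 uint8, red, green, blue); there is no depth.
- viewer.camera_model(name): a dict with "K" (3x3 intrinsics, pixels), "xyz" and "attitude" of the camera in the world; the wrist camera has in their place "T_tool_cam" (4x4, takes a point from camera to tool coordinates, whose origin is the TCP and whose axes are the flange's). Camera axes: x right, y up, looking along -z (the intrinsics and any distortion apply to the point x, -y, -z); pixel columns grow to the right and rows downward; lengths in m; the calibration is good to about 2 mm. A picture is of the moment at which its call begins: read the wrist's pose just before it. camera_model takes no time and is no camera call.
- order.close_job(): hands the job in, once; it reports no verdict.
The state is a dict: "time": time; "joint_positions": joint angles; "qvel": joint speeds; "joint_torque": joint torques, N m; "tool_pos": TCP position; "ee_rot": TCP orientation; "wrist_force": force on the tool from outside, world axes, zero at the start; "wrist_torque": the same for the moment, N m; "width": finger opening in m.
Only numpy, scipy, OpenCV 4.12 (cv2) and the standard library are available. Lean on these libraries where they do the work, as an engineer would, in place of code of your own. Each camera call takes 0.05 s, during which the arm holds its last target. There are 200 camera calls.

## Working session

There is one attempt and no reset: what is moved stays moved. The work goes in short steps, Python scripts to look and compute and a tool call to move; the robot and the scene stay as the last step left them, time stands still between calls to the robot, and variables do not carry over. Pictures are saved under pics/ and viewed, about 8 in all and at most 12, crops included, and the job is handed in when it is done.

Besides the shell and the picture viewer there is one more tool, called after ">>>" in YAML: its name, and indented under it one key for each argument. move_arm: Moves the arm, as the interface text tells. Its arguments: {"type":"object","properties":{"targets":{"type":"array"}},"required":["targets"]}

```bash
mkdir -p pics; cat > h.py <<'E'
import numpy as np, cv2
from bench import status, viewer, order, robot
from scipy.spatial.transform import Rotation as R
def snap(n,f):
    p=viewer.snapshot(n); cv2.imwrite('pics/'+f,p[:,:,::-1]); return p
E
python3 - <<'E'
from h import *
for n in("scene","top"):
    snap(n,n+'1.png'); print(n,viewer.camera_model(n))
print(viewer.camera_model("wrist")); print(status.get_obs())
a=cv2.imread('pics/top1.png'); print(a.shape)
E
```

```text
scene {'K': array([[531.11323254,   0.        , 270.73895795],
       [  0.        , 531.11323254, 209.41543784],
       [  0.        ,   0.        ,   1.        ]]), 'xyz': array([ 1.42174364, -0.13715516,  0.73139432]), 'attitude': array([ 0.89401728, -0.01666821,  1.48268502])}
top {'K': array([[481.80064641,   0.        , 286.02005157],
       [  0.        , 481.80064641, 204.24928058],
       [  0.        ,   0.        ,   1.        ]]), 'xyz': array([ 0.44554667, -0.05025364,  1.19761785]), 'attitude': array([ 0.08765864,  0.00855863, -1.57886072])}
{'K': array([[340.57446568,   0.        , 279.16401149],
       [  0.        , 340.57446568, 212.24635724],
       [  0.        ,   0.        ,   1.        ]]), 'T_tool_cam': array([[-7.36683366e-04,  9.70415037e-01,  2.41441737e-01,
         6.96597024e-02],
       [ 9.99999718e-01,  6.79186180e-04,  3.21363972e-04,
        -1.81247831e-04],
       [ 1.47872540e-04,  2.41441906e-01, -9.70415264e-01,
        -1.77797756e-01],
       [ 0.00000000e+00,  0.00000000e+00,  0.00000000e+00,
         1.00000000e+00]])}
{'time': 0.1, 'joint_positions': array([ 1.13993835e+00,  8.78658264e-02,  1.37204633e+00, -1.32824164e-05,
        1.68357692e+00, -1.03120524e-01]), 'qvel': array([ 0.00057255, -0.00179425, -0.00484386, -0.00196036,  0.0030705 ,
       -0.00030922]), 'joint_torque': array([ 2.08270671e-03, -3.41253376e+01, -3.03299797e+01,  7.19705550e-02,
        3.04344529e-02, -1.07335659e-04]), 'tool_pos': array([0.17686887, 0.52029097, 0.20445836]), 'ee_rot': array([-3.13970495e+00, -1.82082170e-04,  2.81385355e+00]), 'wrist_force': array([ 0.17383462,  0.68202717, -0.06593542]), 'wrist_torque': array([0.02443905, 0.00240651, 0.01956931]), 'width': 0.09405023217822171}
(420, 560, 3)
```

View pics/scene1.png

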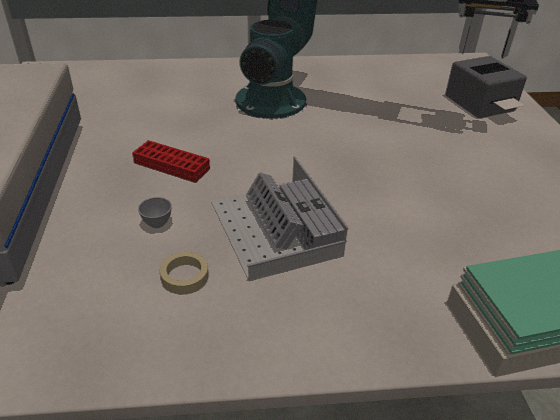

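View pics/top1.png

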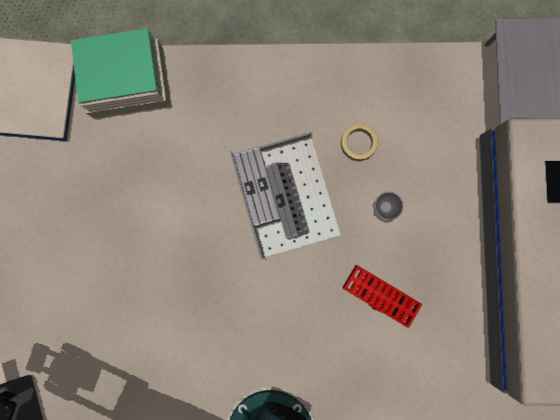

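The scene view shows the stand with the leaning cassette. In the top view the stand's corners are near (233,152), (312,135), (340,236) and (263,258). The tape is at (359,142), the bowl at (388,206) and the red look-alike at (382,296). I'll enlarge both views.

```bash
python3 - <<'E'
import cv2
a=cv2.imread('pics/top1.png')[125:265,225:415]; cv2.imwrite('pics/top1c.png',cv2.resize(a,None,fx=4.2,fy=4.2,interpolation=cv2.INTER_CUBIC))
a=cv2.imread('pics/scene1.png')[150:285,200:360]; cv2.imwrite('pics/scene1c.png',cv2.resize(a,None,fx=4.4,fy=4.4,interpolation=cv2.INTER_CUBIC))
E
```

```text
(no output)
```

View pics/top1c.png

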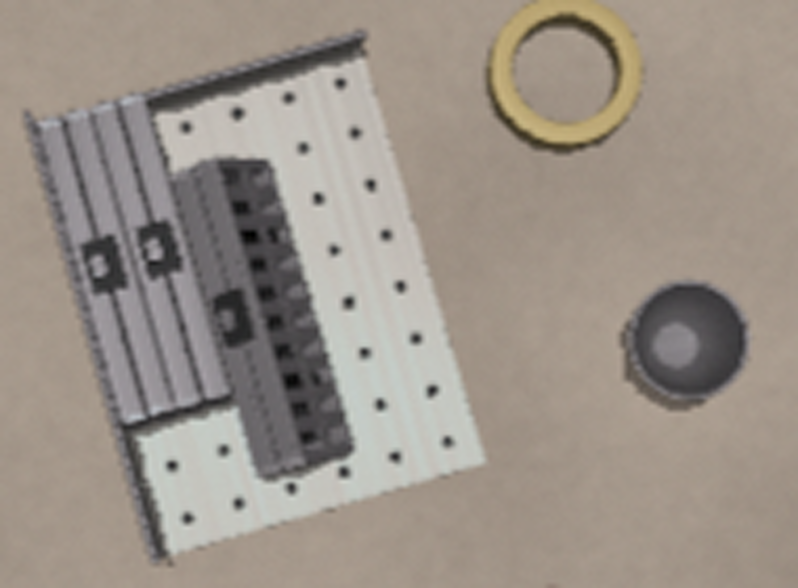

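View pics/scene1c.png

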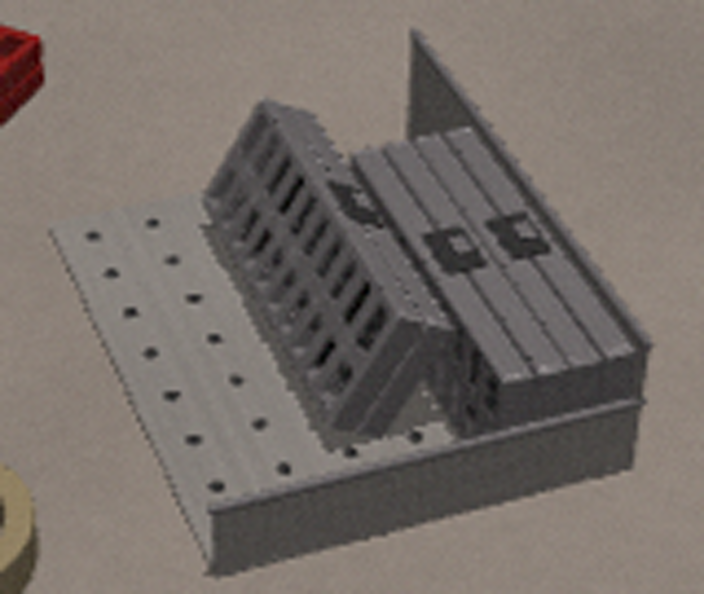

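```bash
cat >> h.py <<'E'
def proj(n,P):
    m=viewer.camera_model(n); Rm=R.from_euler('xyz',m['attitude']).as_matrix()
    p=(np.atleast_2d(P)-m['xyz'])@Rm; k=m['K']
    return np.c_[k[0,0]*p[:,0]/-p[:,2]+k[0,2], k[1,1]*-p[:,1]/-p[:,2]+k[1,2]]
def ray(n,uv,z):
    m=viewer.camera_model(n); Rm=R.from_euler('xyz',m['attitude']).as_matrix();k=m['K']
    d=Rm@np.array([(uv[0]-k[0,2])/k[0,0],-(uv[1]-k[1,2])/k[1,1],-1]); return m['xyz']+d*(z-m['xyz'][2])/d[2]
def S(st,P):  # stand mm -> world m
    P=np.atleast_2d(P)/1000.; c,s=np.cos(st[2]),np.sin(st[2])
    return np.c_[st[0]+c*P[:,0]-s*P[:,1], st[1]+s*P[:,0]+c*P[:,1], P[:,2]]
E
python3 - <<'E'
from h import *
from scipy.optimize import least_squares
T=[((-130,-100,3),(485,463)),((130,-100,40),(366,35)),((130,100,75),(28,115)),((-130,100,75),(157,560))]
C=[((130,-100,0),(212,575)),((130,-100,40),(212,508)),((-130,-100,3),(50,230)),((130,100,40),(645,403)),((130,100,75),(650,347)),((-130,100,75),(415,30)),((130,100,0),(632,470))]
tp=np.array([q for _,q in T])/4.2+[225,125]; sp=np.array([q for _,q in C])/4.4+[200,150]
f=lambda v:np.r_[(proj('top',S(v,[p for p,_ in T]))-tp).ravel(),(proj('scene',S(v,[p for p,_ in C]))-sp).ravel()]
r=least_squares(f,[.44,-.05,.2],loss='soft_l1'); v=r.x; print(v,f(v).reshape(-1,2).round(1).tolist())
# slumped x
C2=[((90,5.3,76),(405,320)),((90,33,60),(455,327)),((-90,5.3,76),(265,98)),((-90,-27.7,19),(205,205)),((90,-27.7,19),(335,430))]
P=np.array([p for p,_ in C2],float); sp2=np.array([q for _,q in C2])/4.4+[200,150]
T2=[((90,33,60),(178,175)),((90,5.3,76),(220,158)),((90,-27.7,19),(270,163)),((-90,5.3,76),(308,470)),((-90,33,60),(262,478)),((-90,-27.7,19),(350,450))]
P2=np.array([p for p,_ in T2],float); tp2=np.array([q for _,q in T2])/4.2+[225,125]
g=lambda u:np.r_[(proj('scene',S(v,P+[u[0],u[1],0]))-sp2).ravel(),(proj('top',S(v,P2+[u[0],u[1],0]))-tp2).ravel()]
r2=least_squares(g,[0,0],loss='soft_l1'); print(r2.x,g(r2.x).reshape(-1,2).round(1).tolist())
for n,uv,z in(('gallipot',(388,206),.03),('tape',(359,142),.0125),('red',(382,296),.02)): 
    w=ray('top',uv,z); c,s=np.cos(v[2]),np.sin(v[2]); d=(w-[v[0],v[1],0])[:2]*1e3; print(n,w.round(3),'stand',[round(c*d[0]+s*d[1]),round(-s*d[0]+c*d[1])])
a=cv2.imread('pics/top1.png')
E
```

```text
[ 0.57372404 -0.04448074  0.27180647] [[0.3, -1.2], [-0.2, -2.1], [-0.3, -1.5], [-1.1, -1.2], [0.1, -0.2], [-0.1, -0.1], [-0.5, -2.7], [-1.0, -0.8], [-0.2, -1.7], [0.6, -0.5], [-0.1, -1.1]]
[-14.05114511   0.74744706] [[-1.0, -2.6], [0.4, -1.0], [-0.6, -2.4], [-1.1, -2.7], [-1.7, -1.9], [-2.5, -0.7], [-1.5, -1.0], [0.0, -1.8], [-1.2, -1.7], [-1.7, -0.2], [1.4, -0.2]]
gallipot [ 0.542 -0.289  0.03 ] stand [-96, -227]
tape [ 0.704 -0.224  0.012] stand [77, -208]
red [ 0.325 -0.27   0.02 ] stand [-300, -151]
```

```bash
cat >> h.py <<'E'
ST=(.5737,-.0445,.2718)
def here():
    o=status.get_obs(); p=o['tool_pos']; c,s=np.cos(ST[2]),np.sin(ST[2]); d=(p[:2]-ST[:2])*1e3
    print('t',round(o['time'],2),'stand xy',np.round([c*d[0]+s*d[1],-s*d[0]+c*d[1]],1),'z',round(p[2]*1e3,1),'yaw',round(o['ee_rot'][2],3),'F',o['wrist_force'].round(1),'w',round(o['width'],3)); return o
def to(x,y,z,yaw=ST[2]+np.pi/2):
    o=here(); Rm=R.from_euler('xyz',o['ee_rot']); Rt=R.from_euler('xyz',[np.pi,0,yaw])
    print('shift',(Rm.inv().apply(S(ST,[x,y,z])[0]-o['tool_pos'])*1e3).round(1),'turn',np.degrees((Rm.inv()*Rt).as_rotvec()).round(1))
E
python3 -c "
from h import *
to(-14,-85,200)"
```

```text
t 0.1 stand xy [-230.6  650.6] z 204.5 yaw 2.814 F [ 0.2  0.7 -0.1] w 0.094
shift [-593.9 -485.1    5.3] turn [-0.1  0.  55.6]
```

>>> move_arm:
  targets:
    - [[-20,-16,0],[0,0,2],1]
    - [[-60,-49,0],[0,0,6],1]
    - [[-105,-86,0],[0,0,10],1]
    - [[-150,-123,0],[0,0,14],1]
    - [[-195,-160,0],[0,0,18],1]
    - [[-240,-197,0],[0,0,22],1]
    - [[-285,-234,0],[0,0,27],1]
    - [[-330,-271,0],[0,0,31],1]
    - [[-375,-308,0],[0,0,35],1]
    - [[-420,-345,1],[0,0,39],1]
    - [[-465,-382,2],[0,0,43],1]
    - [[-510,-419,3],[0,0,48],1]
    - [[-550,-452,4],[0,0,52],1]
    - [[-580,-475,5],[0,0,54.5],1]
    - [[-594,-485,5],[0,0,55.6],1]
    - [[-594,-485,5],[0,0,55.6],1]

```text
time: 2.1
tool_pos: [0.5832, -0.1298, 0.1997]
ee_rot: [-3.14, -0.001, 1.843]
wrist_force: [0.2, 1.7, 0.7]
width: 0.0939
```

```bash
python3 -c "
from h import *
o=here(); snap('wrist','w1.png'); to(-14,-70,9)
np.savez('w1.npz',p=o['tool_pos'],r=o['ee_rot'])"
```

```text
t 2.1 stand xy [-13.8 -84.7] z 199.7 yaw 1.843 F [0.2 1.7 0.7] w 0.094
t 2.15 stand xy [-13.8 -83.8] z 200.1 yaw 1.844 F [-0.8 -0.2  0.3] w 0.094
shift [ 1.350e+01 -1.000e-01  1.911e+02] turn [-0.  -0.1  0.1]
```

View pics/w1.png

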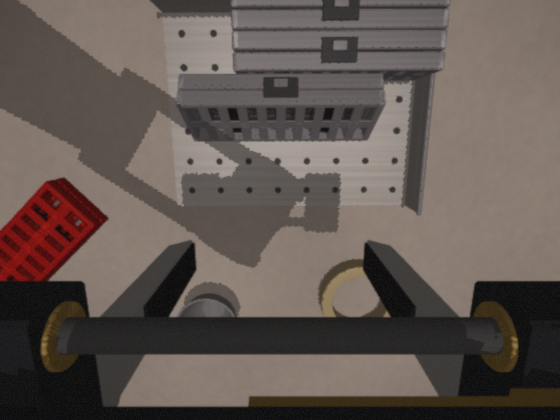

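The wrist view shows the plate's -y edge at row 205 (left corner at 178,205). The slumped cassette's outer lower edge runs from (198,138) to (367,138), and its top edge from about (180,103) to (380,107). I'll check these against the fitted model.

```bash
python3 - <<'E'
from h import *
d=np.load('w1.npz'); m=viewer.camera_model('wrist'); k=m['K']; Tc=m['T_tool_cam']; Rt=R.from_euler('xyz',d['r']).as_matrix()
def pw(P):
    t=(S(ST,P)-d['p'])@Rt; c=(t-Tc[:3,3])@Tc[:3,:3]; return np.c_[k[0,0]*c[:,0]/-c[:,2]+k[0,2],-k[1,1]*c[:,1]/-c[:,2]+k[1,2]].round(0)
for n,P in dict(corner=(-130,-100,3),lip=(130,-100,40),hol=(130,97,40),lo1=(-104,-27.7,19),lo2=(76,-27.7,19),up1=(-104,5.3,76),up2=(76,5.3,76),b1=(-53,33,69),b2=(127,33,69),ep=(-130,97,75)).items(): print(n,pw([P]))
E
```

```text
corner [[176. 205.]]
lip [[420. 213.]]
hol [[442.  -3.]]
lo1 [[192. 140.]]
lo2 [[367. 140.]]
up1 [[173. 103.]]
up2 [[386. 103.]]
b1 [[233.  69.]]
b2 [[446.  69.]]
ep [[131. -20.]]
```

The model agrees to 2–6 px, which is a few mm. Descending with the fingers open, straddling the cassette's centre.

>>> move_arm:
  targets:
    - [[4,0,25],[0,0,0],1]
    - [[10,0,75],[0,0,0],1]
    - [[13.5,0,125],[0,0,0],1]
    - [[13.5,0,160],[0,0,0],1]
    - [[13.5,0,175],[0,0,0],1]
    - [[13.5,0,182],[0,0,0],1]
    - [[13.5,0,187],[0,0,0],1]
    - [[13.5,0,190],[0,0,0],1]
    - [[13.5,0,190],[0,0,0],1]
    - [[13.5,0,190],[0,0,0],1]

```text
time: 3.4
tool_pos: [0.5801, -0.1169, 0.0111]
ee_rot: [3.141, 0.0, 1.843]
wrist_force: [1.0, 0.3, 1.3]
width: 0.0937
```

```bash
python3 -c "
from h import *
to(-14,-40,9)"
```

```text
t 3.4 stand xy [-13.3 -71.4] z 11.1 yaw 1.843 F [1.  0.3 1.3] w 0.094
shift [31.4 -0.7  2.1] turn [0.1 0.  0. ]
```

>>> move_arm:
  targets:
    - [[8,0,0.5],[0,0,0],1]
    - [[18,0,1.5],[0,0,0],1]
    - [[26,0,1.5],[0,0,0],1]
    - [[30,0,1.5],[0,0,0],1]
    - [[32.5,0,1.5],[0,0,0],1]
    - [[35,0,1.5],[0,0,0],1]
    - [[37.5,0,1.5],[0,0,0],1]
    - [[40,0,1.5],[0,0,0],1]
    - [[42.5,0,1.5],[0,0,0],1]
    - [[45,0,1.5],[0,0,0],1]

```text
time: 4.65
tool_pos: [0.5674, -0.073, 0.009]
ee_rot: [-3.142, -0.0, 1.843]
wrist_force: [-0.1, -1.5, -0.6]
width: 0.0937
```

```bash
python3 -c "
from h import *
to(-14,-8,9)"
```

```text
t 4.65 stand xy [-13.7 -25.8] z 9.0 yaw 1.843 F [-0.1 -1.5 -0.6] w 0.094
shift [17.8 -0.3 -0. ] turn [-0. -0.  0.]
```

>>> move_arm:
  targets:
    - [[2,0,0],[0,0,0],1]
    - [[4,0,0],[0,0,0],1]
    - [[6,0,0],[0,0,0],1]
    - [[8,0,0],[0,0,0],1]
    - [[10,0,0],[0,0,0],1]
    - [[12,0,0],[0,0,0],1]
    - [[13,0,0],[0,0,0],1]
    - [[14,0,0],[0,0,0],1]
    - [[14.5,0,0],[0,0,0],1]
    - [[15,0,0],[0,0,0],1]

```text
time: 5.9
tool_pos: [0.5636, -0.059, 0.0091]
ee_rot: [3.141, 0.0, 1.843]
wrist_force: [0.8, -1.9, 1.1]
width: 0.0942
```

```bash
python3 -c "
from h import *
to(-14,-8,9); snap('scene','s2.png')
a=cv2.imread('pics/s2.png')[120:285,180:380]; cv2.imwrite('pics/s2c.png',cv2.resize(a,None,fx=3.5,fy=3.5,interpolation=cv2.INTER_CUBIC))"
```

```text
t 5.9 stand xy [-13.6 -11.2] z 9.1 yaw 1.843 F [ 0.8 -1.9  1.1] w 0.094
shift [ 3.2 -0.4  0.1] turn [0. 0. 0.]
```

View pics/s2c.png

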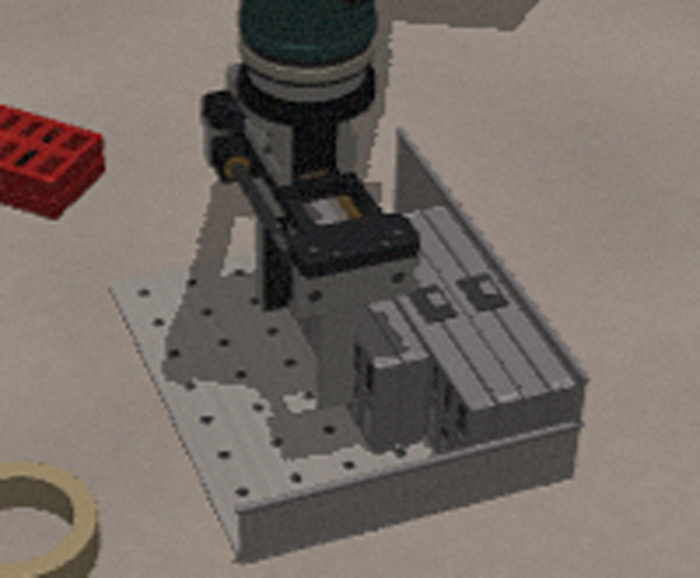

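The cassette is nearly upright, with its end face at about (395,400) in the crop. I'll keep pressing gently until the row stops it.

>>> move_arm:
  targets:
    - [[1,0,0],[0,0,0],1]
    - [[2,0,0],[0,0,0],1]
    - [[2.5,0,0],[0,0,0],1]
    - [[3,0,0],[0,0,0],1]
    - [[3,0,0],[0,0,0],1]

```text
time: 6.58
tool_pos: [0.5629, -0.0565, 0.0091]
ee_rot: [3.141, 0.001, 1.843]
wrist_force: [1.2, -4.2, 1.2]
width: 0.0943
```

>>> move_arm:
  targets:
    - [[0.5,0,0],[0,0,0],1]
    - [[1,0,0],[0,0,0],1]
    - [[1,0,0],[0,0,0],1]

```text
time: 6.95
tool_pos: [0.5629, -0.0566, 0.0091]
ee_rot: [3.141, 0.003, 1.843]
wrist_force: [2.2, -6.9, -0.8]
width: 0.094
```

>>> move_arm:
  targets:
    - [[0.5,0,0],[0,0,0],1]
    - [[1,0,0],[0,0,0],1]
    - [[1,0,0],[0,0,0],1]

```text
time: 7.32
tool_pos: [0.563, -0.0567, 0.0091]
ee_rot: [3.141, 0.005, 1.843]
wrist_force: [2.6, -8.6, -0.7]
width: 0.0947
```

It has stopped against the row: the TCP holds while the force rises to about 9 N. Next I back off, rise, shut the fingers and go round to the cassette's -x end.

>>> move_arm:
  targets:
    - [[-4,0,0],[0,0,0],1]
    - [[-12,0,0],[0,0,0],1]
    - [[-25,0,-2],[0,0,0],0.5]
    - [[-35,0,-20],[0,0,0],0]
    - [[-40,0,-60],[0,0,0],-1]
    - [[-40,-10,-95],[0,0,0],-1]
    - [[-30,-40,-110],[0,0,0],-1]
    - [[-5,-80,-110],[0,0,0],-1]
    - [[15,-120,-110],[0,0,0],-1]
    - [[22,-135,-105],[0,0,0],-1]
    - [[22,-137,-100],[0,0,0],-1]
    - [[22,-137,-100],[0,0,0],-1]

```text
time: 8.82
tool_pos: [0.4249, -0.0702, 0.1094]
ee_rot: [3.141, 0.0, 1.843]
wrist_force: [0.2, 0.9, -0.3]
width: 0.0009
```

```bash
python3 -c "
from h import *
to(-140,15,18); snap('top','t2.png')
a=cv2.imread('pics/t2.png')[115:275,215:415]; cv2.imwrite('pics/t2c.png',cv2.resize(a,None,fx=3.7,fy=3.7,interpolation=cv2.INTER_CUBIC))"
```

```text
t 8.82 stand xy [-150.3   15.2] z 109.4 yaw 1.843 F [ 0.2  0.9 -0.3] w 0.001
shift [-0.2 10.2 91.4] turn [0. 0. 0.]
```

View pics/t2c.png

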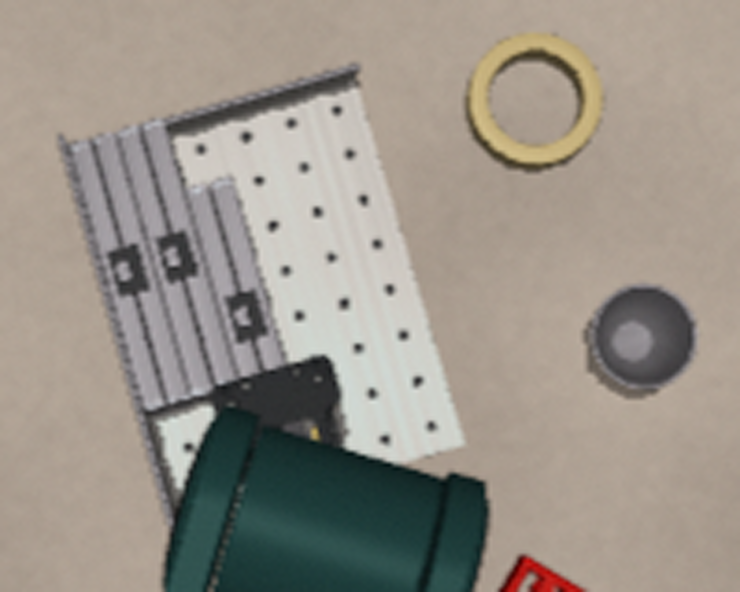

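It now stands upright and flat against the row, with the labels at (240,315) for the slumped one and (178,257) for its neighbour, about 50 mm short of the lip. Going down and pushing along x.

>>> move_arm:
  targets:
    - [[0,0,20],[0,0,0],-1]
    - [[0,0,55],[0,0,0],-1]
    - [[0,0,80],[0,0,0],-1]
    - [[0,0,90],[0,0,0],-1]
    - [[0,8,91],[0,0,0],-1]
    - [[0,18,91],[0,0,0],-1]
    - [[0,26,91],[0,0,0],-1]
    - [[0,30,91],[0,0,0],-1]
    - [[0,33,91],[0,0,0],-1]
    - [[0,36,91],[0,0,0],-1]
    - [[0,39,91],[0,0,0],-1]
    - [[0,42,91],[0,0,0],-1]
    - [[0,45,91],[0,0,0],-1]
    - [[0,48,91],[0,0,0],-1]
    - [[0,51,91],[0,0,0],-1]
    - [[0,54,91],[0,0,0],-1]

```text
time: 10.88
tool_pos: [0.4765, -0.0552, 0.0179]
ee_rot: [-3.142, -0.0, 1.843]
wrist_force: [-1.3, 0.3, 0.0]
width: 0.0002
```

```bash
python3 -c "
from h import *
to(-66,15,18)"
```

```text
t 10.88 stand xy [-96.5  15.8] z 17.9 yaw 1.843 F [-1.3  0.3  0. ] w 0.0
shift [-0.8 30.5 -0.1] turn [-0. -0.  0.]
```

>>> move_arm:
  targets:
    - [[0,3,0],[0,0,0],-1]
    - [[0,6,0],[0,0,0],-1]
    - [[0,9,0],[0,0,0],-1]
    - [[0,12,0],[0,0,0],-1]
    - [[0,15,0],[0,0,0],-1]
    - [[0,18,0],[0,0,0],-1]
    - [[0,21,0],[0,0,0],-1]
    - [[0,23,0],[0,0,0],-1]
    - [[0,24,0],[0,0,0],-1]
    - [[0,25,0],[0,0,0],-1]
    - [[0,26,0],[0,0,0],-1]

```text
time: 12.25
tool_pos: [0.5014, -0.0482, 0.018]
ee_rot: [3.142, -0.0, 1.843]
wrist_force: [-0.9, 0.3, -0.7]
width: 0.0001
```

>>> move_arm:
  targets:
    - [[0,0.7,0],[0,0,0],-1]
    - [[0,1.4,0],[0,0,0],-1]
    - [[0,2,0],[0,0,0],-1]

```text
time: 12.62
tool_pos: [0.5033, -0.0477, 0.018]
ee_rot: [3.142, -0.0, 1.843]
wrist_force: [-0.9, 0.3, 0.1]
width: 0.0003
```

Position is about x = -68.7, still sliding freely. Continuing in small steps.

>>> move_arm:
  targets:
    - [[0,0.7,0],[0,0,0],-1]
    - [[0,1.4,0],[0,0,0],-1]
    - [[0,2,0],[0,0,0],-1]
    - [[0,2,0],[0,0,0],-1]

```text
time: 13.12
tool_pos: [0.5053, -0.0471, 0.018]
ee_rot: [3.141, -0.0, 1.843]
wrist_force: [-0.9, -0.8, 0.2]
width: 0.0004
```

>>> move_arm:
  targets:
    - [[0,0.7,0],[0,0,0],-1]
    - [[0,1.4,0],[0,0,0],-1]
    - [[0,1.4,0],[0,0,0],-1]

```text
time: 13.5
tool_pos: [0.5059, -0.047, 0.018]
ee_rot: [-3.14, -0.0, 1.843]
wrist_force: [-4.6, -0.3, 2.5]
width: 0.0006
```

>>> move_arm:
  targets:
    - [[0,0.7,0],[0,0,0],-1]
    - [[0,1.4,0],[0,0,0],-1]
    - [[0,1.4,0],[0,0,0],-1]

```text
time: 13.88
tool_pos: [0.5058, -0.047, 0.018]
ee_rot: [-3.137, -0.0, 1.843]
wrist_force: [-8.8, -2.3, 5.4]
width: 0.0006
```

The TCP has stopped and the force is rising, so the cassette is home against the lip. Backing off and going to the viewing pose.

>>> move_arm:
  targets:
    - [[0,-5,0],[0,0,0],-1]
    - [[0,-15,0],[0,0,0],-1]
    - [[0,-30,-10],[0,0,0],-1]
    - [[0,-35,-45],[0,0,0],-1]
    - [[0,-35,-95],[0,0,0],-1]
    - [[-10,-20,-140],[0,0,0],-1]
    - [[-35,10,-170],[0,0,0],0]
    - [[-65,45,-182],[0,0,0],1]
    - [[-90,70,-182],[0,0,0],1]
    - [[-100,80,-182],[0,0,0],1]
    - [[-100,80,-182],[0,0,0],1]
    - [[-100,80,-182],[0,0,0],1]

```text
time: 15.38
tool_pos: [0.611, -0.1205, 0.2]
ee_rot: [-3.141, -0.001, 1.844]
wrist_force: [-0.1, -0.5, 0.2]
width: 0.0569
```

```bash
python3 -c "
from h import *
to(37,-60,9); snap('wrist','w3.png')"
```

```text
t 15.38 stand xy [ 15.5 -83.3] z 200.0 yaw 1.844 F [-0.1 -0.5  0.2] w 0.057
shift [ 23.1  21.5 191. ] turn [-0.  -0.   0.1]
```

View pics/w3.png

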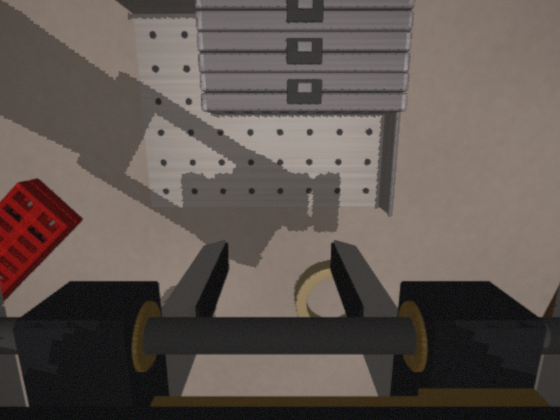

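The wrist view shows all three aligned, with the labels in line at x ≈ 304–305 and the ends flush. I'll enlarge it to check for a gap in the row.

```bash
python3 -c "
import cv2
a=cv2.imread('pics/w3.png')[0:130,180:425]; cv2.imwrite('pics/w3c.png',cv2.resize(a,None,fx=3.2,fy=3.2,interpolation=cv2.INTER_CUBIC))"
```

```text
(no output)
```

View pics/w3c.png

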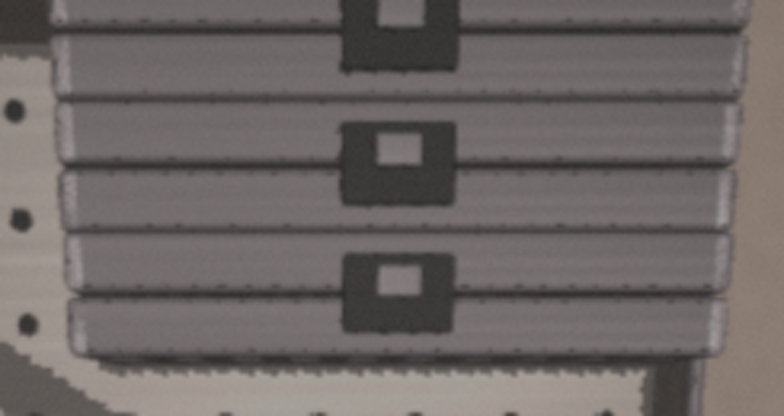

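The b/slumped seam (row 230) is as tight and parallel as the a/b seam (row 98), and both ends are flush. The arm is clear, so I'm handing in.

```bash
python3 -c "
from h import *
here(); print(order.close_job())"
```

```text
t 15.43 stand xy [ 15.6 -83.2] z 200.2 yaw 1.844 F [-0.4  0.4  0.4] w 0.061
the job is handed in; nothing more can be done
None
```

The slumped cassette now stands upright, flat against the row and home against the back lip. I handed the job in at 15.4 s of the 54 s allowed.

- **Standing it up:** I pushed the cassette's foot in low with both open fingertips until the row stopped it. The reading was about 2 N while it slid and about 9 N at the stop.
- **Pushing it home:** I pushed it about 50 mm along with the fingers shut until the lip stopped it. The reading was about 1 N while it slid and about 10 N at the stop.

**Last checks:**
- The final wrist picture shows the three cassettes parallel, with labels in line and ends flush. The seam beside the righted cassette is as tight as the one between the other two.
- The arm was about 200 mm up and touching nothing at hand-in.
- I did not re-measure the bystanders at the end. The bowl, tape roll and red look-alike showed no disturbance in the mid-job top view, and the arm never came near them.
- The pose fit left 1 to 3 px of residual, a few mm, so I relied on force and the TCP stopping for both final contacts. No check failed.

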